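# Crank the key-test rig onto its cam's hold dwell

### The job

Put the instrument's key on a hold test: push the rig's crank round anticlockwise (seen from above) by its upright handle until the follower has climbed the cam and rests on the cam's flat high dwell, so that the key stays fully pressed when you let go of the crank. Do not crank too far: the follower must not drop off the far end of the dwell and let the key snap out. Leave the other things on the bench where they are.

Things in the scene. Friction and masses are not known exactly. Their poses are not given: they have to be found in the camera images.
- plate (a point): Centre of the top face of the rig's fixed aluminium base plate, 440 (x) x 180 (y) x 12 mm. Along its x axis it carries the upright camshaft, a guide block for the follower bar, and a white instrument 85 x 150 mm, 92 mm above the bench, whose key the follower presses.
- shaft (a point): The camshaft's upright axis, at the height of the crank arm's top face (72 mm above the bench); x points along the follower bar to the key, z up. Steel crank arm on it: 22 mm wide, 105 mm long, round shaft end up to 81 mm. At the start about 0.25 to 2 rad of anticlockwise turning lead to the foot of the cam's rise, with about 2 N at the handle.
- cam_centre (a point): Centre of the steel plate cam under the crank, seen from above, 14 mm thick, 47 mm above the bench; fixed point, does not turn. Radius 42 mm on the base circle, 60 mm on the high dwell. The cam is clamped to the shaft at an angle to the crank that differs every time, so the crank's direction does not tell where the dwell is. At the start the follower is on the base circle.
- guide_top (a point): Top centre of the guide block of the follower bar (sprung against the cam), 68 mm above the bench. Anticlockwise: rise of 17 mm over about 110 degrees, about 4 N at the handle growing to 9 N (let go here, the crank springs back); dwell about 60 degrees wide, about 2 N, the crank stays where left; then a steep drop where the spring throws the crank ahead. Clockwise the drop is hard to climb.
- handle (a point): Point on the axis of the crank's upright handle, 110 mm above the bench. Black round plastic grip, 26 to 32 mm in diameter, from 72 to 147 mm above the bench, 75 mm from the shaft axis; it does not spin on the arm and may point any way at the start. Nothing else within 230 mm of the shaft is taller than 81 mm.
- key_face (a point): Centre of the front face of the black key (24 x 24 mm) when it is out, 47 mm above the bench, 222 mm from the shaft axis along the point's x axis, which is also the direction in which the key goes in. The point is fixed to the rig and does not move with the key.
- key (a joint): How far the black key is pressed in, in m: 0 out, about 0.004 (fully pressed) when the follower is on the cam's high dwell. The follower's rubber tip reaches the key only in the last 4 mm (last quarter) of the rise.
- hex_key: Loose L-shaped hex key, 90 mm, lying on the rig's base plate; not to be disturbed.
- wire_reel: Loose reel of copper wire, 70 mm across, 50 mm tall, standing beside the rig; not to be disturbed.
- screwdriver: Loose screwdriver, 180 mm, lying on the other side of the rig; not to be disturbed.
- parts_tray: Loose grey divided tray, 120 x 90 x 35 mm; not to be disturbed.
- spray_can: Loose white can, 60 mm across, 170 mm tall; not to be disturbed.
- mug: Loose white mug, 80 mm across, 95 mm tall; not to be disturbed.
- mouse: Loose white computer mouse, about 100 x 60 x 34 mm; not to be disturbed.

How it is judged:
At the end, for the whole second after the job is handed in: With the robot clear, the key stays pressed in by at least 3 mm of its 4 mm and is at rest: the follower sits on the cam's high dwell (value of joint key above 0.003 m and velocity of joint key between -0.005 and 0.005 m/s); the robot touches nothing.
It fails at once if the follower drops off the far end of the dwell and the key snaps out (faster than 0.1 m/s) (velocity of joint key below -0.1 m/s).
It fails at once if a bystander is moved by more than 25 mm (distance of any of hex_key, wire_reel, screwdriver, parts_tray, spray_can, mug, mouse from where it was at the start of the episode above 0.025 m).
It also fails if it takes over 72 s, if anything falls off the work surface, if the arm or the gripper's body presses on something with over 40 N, if the wrist force passes 120 N, or if a joint passes its speed limit or range.

### The arm

A 7-joint arm with a two-finger parallel gripper is mounted at the origin on the work surface. World frame = base frame: x ahead of the robot, y to its left, z up, the work surface at z = 0. Lengths are in m, angles in rad, forces in N, time in s.
With the tool pointing down it reaches from about 0.4 to 0.85 m from the base axis. Payload 4.5 kg.
Tool frame: the origin (TCP) lies on the centre line of the jaws, within the pads' length; the fingertips stand ahead of it and the grasp point (between the pads) lies 3 mm ahead of it (r.finger_overhang is the z of the fingertips in the tool frame, in m); z points along the fingers, y is the direction in which the jaws open and shut (so a half turn about z gives the same grasp; the last joint's range is limited). The gripper opens to 88 mm and grips with 3 to 60 N. Pads are 18 mm wide; open, the fingers measure 123 mm over their backs; the gripper's body (75 mm by 187 mm) begins 45 mm behind the grasp point.
Start: joints at [-1.174, 0.689, -0.195, 1.565, 0.157, 0.902, -0.215], TCP at [0.222, 0.584, 0.261] pointing down, gripper open.
Joint ranges: [-3.01, 3.01], [-0.46, 2.08], [-1.47, 1.51], [0.13, 2.56], [-1, 4.14], [0.04, 2.09], [-2.66, 2.66]. Speed limits (rad/s): [2.57, 2.57, 3.14, 3.14, 3.14, 3.14, 3.14].

### API

Orientations are given as a unit quaternion [x, y, z, w].
In Python, from plant import get_state, snapshot, camera_model, workorder, boxes_of, mark_of, r gives the robot as it stands.
- The arm moves only by the tool jog_arm, never from a script. Its argument "rows" is a list of rows, each a list of 2 entries, a list of its own where there are three numbers: the shift along the tool's x, y, z normalised to -1 to 1, where 1 is 75 cm, then the turn about the tool's z normalised to -1 to 1, where 1 is 2 rad. A call has 1 to 20 rows; each row is the pose to reach, as a shift and turn from the pose commanded when the call began, along the tool's axes at that moment; what a row does not reach only later rows make up. A row lasts 1/12 s, in which the tool goes at most 41.7 mm and 7.16 degrees, less where a joint would pass 70% of its speed; a pose out of reach is approached as far as the arm can. A call with a number of a shift or a turn outside -1 to 1 is refused whole. A call with a gripper value outside its range is refused whole. "gripper" is the finger opening in mm, from 0 to 88.1, set as the call begins (left out, the last holds). The fingers move at their own pace and stop on an object; "newtons" is the grip in N (left out, the last holds). Time passes only in rows, so rows that repeat a pose let the fingers close. It gives the time, the measured TCP pose, the force and the opening at its end, in the units of the state.
- get_state(): the state, without advancing time (a new reading comes with each control period).
- snapshot(name): name is "side" or "top"; returns the picture (384x512x3 uint8, red, green, blue); there is no depth.
- camera_model(name): a dict with "mtx" (3x3 intrinsics, pixels), "extrinsics" (4x4, takes a point from camera to world coordinates). Camera axes: x right, y up, looking along -z (the intrinsics and any distortion apply to the point x, -y, -z); pixel columns grow to the right and rows downward; lengths in m; the calibration is good to about 2 mm. A picture is of the moment at which its call begins. camera_model takes no time and is no camera call.
- workorder.finish_job(): hands the job in, once; it reports no verdict.
Trained networks look in the newest picture that a camera, given by its name, has taken for a name from the list of things; names that differ only in an ending like _2 or _b are one class to them, and where a whole thing is asked for, a point or a joint stands for the part that bears it (a point fixed in the world has none). Each returns a list of dicts, best first, with "p" (0 to 1); they miss things now and then, are a little off and sometimes report something else, mostly with a low value. They report only what shows in the picture. A call takes as long as a camera call.
- boxes_of(thing, camera): "rect" ([left, top, right, bottom] in pixels, round what is visible of it).
- mark_of(thing, camera): "pixel" ([row, column] in pixels: a listed point, or the origin of a listed thing).
The state is a dict: "clock": time; "q": joint angles; "qd": joint speeds; "joint_torque": joint torques, N m; "tool_pos": TCP position; "eef_rot": TCP orientation; "contact_force": force on the tool from outside, world axes, zero at the start; "moment": the same for the moment, N m; "opening": opening from 0.0 (shut) to 1.0 (fully open).
Only numpy, scipy, OpenCV 4.12 (cv2) and the standard library are available. Lean on these libraries where they do the work, as an engineer would, in place of code of your own. Each camera call takes 0.05 s, during which the arm holds its last target.

## Working session

There is one attempt and no reset: what is moved stays moved. The work goes in short steps, Python scripts to look and compute and a tool call to move; the robot and the scene stay as the last step left them, time stands still between calls to the robot, and variables do not carry over. Pictures are saved under pics/ and viewed, and the job is handed in when it is done.

Besides the shell and the picture viewer there is one more tool, called after "Emit:" by a JSON object that holds its "fn" and its "kwargs". jog_arm: Moves the arm, as the interface text tells. Scaled input: -1 to 1 covers 75 cm each way for a shift and 2 rad each way for a turn. Its arguments: {"type":"object","properties":{"rows":{"type":"array"},"gripper":{"type":"number"},"newtons":{"type":"number"}},"required":["rows"]}

```bash
ls; mkdir -p pics; cat > h.py <<'E'
import numpy as np, cv2
from plant import get_state, snapshot, camera_model, workorder, boxes_of, mark_of, r
def snap(cam,name):
    im=snapshot(cam); cv2.imwrite('pics/'+name+'.png',cv2.cvtColor(im,cv2.COLOR_RGB2BGR)); return im
def ray(cam,px):
    c=camera_model(cam); K=np.array(c['mtx']);E=np.array(c['extrinsics'])
    d=c.get('distortion',None) 
    row,col=px
    v=np.linalg.inv(K)@[col,row,1]; v=np.array([v[0],-v[1],-v[2]])
    return E[:3,3],E[:3,:3]@v
def atz(cam,px,z):
    o,d=ray(cam,px); return o+d*(z-o[2])/d[2]
def proj(cam,p):
    c=camera_model(cam); K=np.array(c['mtx']);E=np.array(c['extrinsics'])
    v=E[:3,:3].T@(np.array(p)-E[:3,3]); v=K@[v[0],-v[1],-v[2]]; return v[1]/v[2],v[0]/v[2]
def tri(p1,p2):
    o1,d1=ray('top',p1);o2,d2=ray('side',p2)
    A=np.stack([d1,-d2],1); t=np.linalg.lstsq(A,o2-o1,rcond=None)[0]
    a=o1+d1*t[0];b=o2+d2*t[1]; return (a+b)/2,np.linalg.norm(a-b)
E
python3 - <<'E'
from h import *
np.set_printoptions(precision=4,suppress=True)
print(camera_model('top').keys())
snap('top','t0');snap('side','s0')
Z=dict(plate=.012,shaft=.072,cam_centre=.047,guide_top=.068,handle=.110,key_face=.047)
for t,z in Z.items():
    m=mark_of(t,'top')[:2]; s=mark_of(t,'side')[:2]
    print(t,[(x['pixel'],x['p'],atz('top',x['pixel'],z)) for x in m])
    print('   side',[(x['pixel'],x['p'],atz('side',x['pixel'],z)) for x in s])
s=get_state();print(s['clock'],s['tool_pos'],s['eef_rot'],s['contact_force'],r.finger_overhang)
E
```

```text
pics
dict_keys(['mtx', 'extrinsics'])
plate [([157.9, 266.2], 0.57, array([ 0.6668, -0.0046,  0.012 ])), ([176.4, 113.8], 0.23, array([0.6141, 0.4549, 0.012 ]))]
   side [([210.5, 219.7], 0.7, array([ 0.6823, -0.0273,  0.012 ])), ([242.1, 242.0], 0.6, array([0.5846, 0.1603, 0.012 ]))]
shaft [([189.8, 276.5], 0.7, array([ 0.5581, -0.0323,  0.072 ]))]
   side [([204.0, 250.0], 0.7, array([0.5653, 0.0162, 0.072 ])), ([200.8, 250.8], 0.68, array([ 0.5636, -0.0055,  0.072 ]))]
cam_centre [([194.2, 272.1], 0.7, array([ 0.5496, -0.0202,  0.047 ]))]
   side [([204.1, 253.0], 0.56, array([ 0.5565, -0.0228,  0.047 ]))]
guide_top [([146.1, 265.8], 0.79, array([ 0.688 , -0.0033,  0.068 ]))]
   side [([203.4, 214.5], 0.89, array([0.6939, 0.0116, 0.068 ])), ([196.9, 230.1], 0.64, array([ 0.642 , -0.0357,  0.068 ]))]
handle [([180.5, 300.6], 0.74, array([ 0.577 , -0.0981,  0.11  ]))]
   side [([179.3, 247.8], 0.79, array([ 0.5796, -0.0973,  0.11  ])), ([199.8, 214.2], 0.2, array([0.687 , 0.0542, 0.11  ]))]
key_face [([114.8, 262.5], 0.82, array([0.7908, 0.0054, 0.047 ])), ([143.2, 289.0], 0.34, array([ 0.702 , -0.0722,  0.047 ]))]
   side [([208.3, 187.7], 0.7, array([0.7923, 0.0161, 0.047 ]))]
0.7 [0.2218 0.5844 0.2607] [ 0.1804  0.9836  0.0001 -0.    ] [-0.6267  0.4167 -0.1962] 0.022
```

View pics/t0.png

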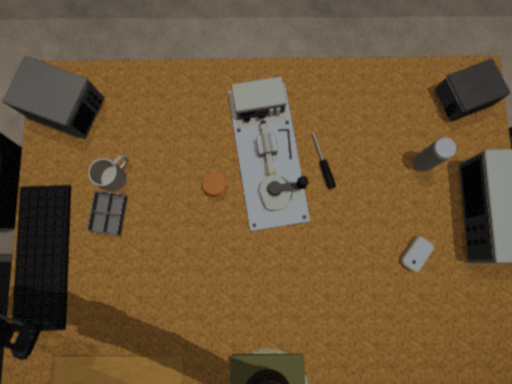

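View pics/s0.png

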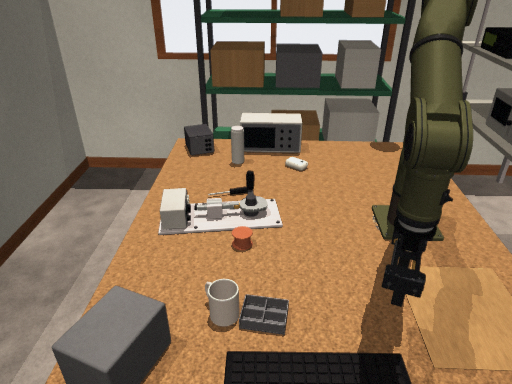

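```bash
python3 - <<'E'
import cv2
a=cv2.imread('pics/t0.png');cv2.imwrite('pics/t0z.png',cv2.resize(a[80:240,200:360],None,fx=3.7,fy=3.7,interpolation=cv2.INTER_CUBIC))
a=cv2.imread('pics/s0.png');cv2.imwrite('pics/s0z.png',cv2.resize(a[130:270,150:310],None,fx=4,fy=4,interpolation=cv2.INTER_CUBIC))
E
```

```text
(no output)
```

View pics/t0z.png

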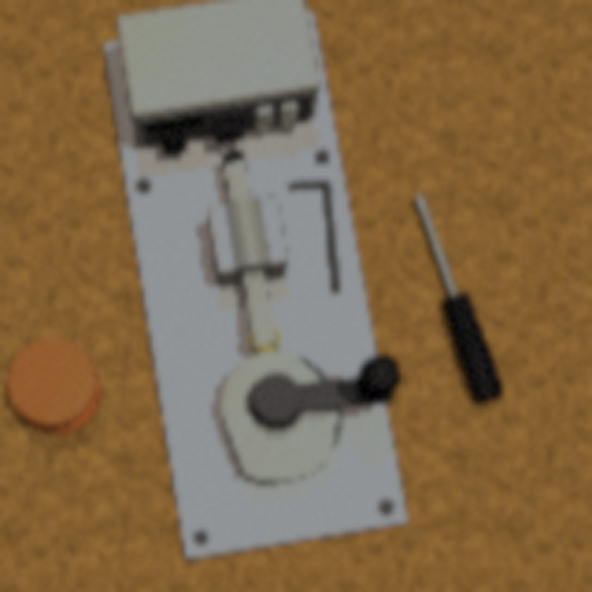

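View pics/s0z.png

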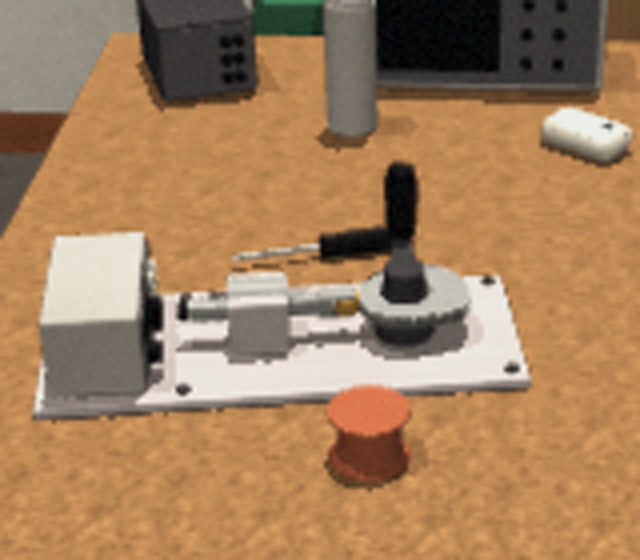

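```bash
python3 - <<'E'
from h import *
np.set_printoptions(precision=4,suppress=True)
print([a for a in dir(r) if a[0]!='_'])
for c in('top','side'): print(camera_model(c)['extrinsics'][:3] if 0 else np.array(camera_model(c)['extrinsics'])[:3,3])
print('shaft top',atz('top',(80+400/3.7,200+275/3.7),.081),'handle top',atz('top',(80+375/3.7,200+382/3.7),.147))
for nm,p in (('TL',(545,195)),):pass
# plate corners bottom ones in zoom (x,y): (187,557),(405,522); upper right (320,12)
for p in ((187,557),(405,522),(318,12),(105,45)): print(atz('top',(80+p[1]/3.7,200+p[0]/3.7),.012))
m={t:mark_of(t,'top')[0]['pixel'] for t in('shaft','handle','key_face','guide_top','cam_centre')}
n={t:mark_of(t,'side')for t in m}
for t in m: print(t,[tri(m[t],x['pixel']) for x in n[t]])
# rectified cam plane, 0.25mm/px, top = +x, left=+y
im=cv2.imread('pics/t0.png')
cx,cy=.562,-.026
N=560
src=[];dst=[]
for X,Y in((.08,.08),(.08,-.08),(-.08,.08),(-.08,-.08)):
    rr,cc=proj('top',(cx+X,cy+Y,.047)); src.append((cc,rr)); dst.append((N/2-Y*3500,N/2-X*3500))
H=cv2.getPerspectiveTransform(np.float32(src),np.float32(dst))
w=cv2.warpPerspective(im,H,(N,N),flags=cv2.INTER_CUBIC)
cv2.circle(w,(N//2,N//2),int(42*3.5),(0,0,255),1);cv2.circle(w,(N//2,N//2),int(60*3.5),(0,255,0),1)
cv2.imwrite('pics/rect0.png',w)
E
```

```text
['Unreachable', 'finger_overhang']
[0.3461 0.0068 1.292 ]
[0.4961 1.202  0.8288]
shaft top [ 0.5615 -0.026   0.081 ] handle top [ 0.5674 -0.1019  0.147 ]
[0.4478 0.0437 0.012 ]
[ 0.4741 -0.13    0.012 ]
[ 0.9056 -0.0687  0.012 ]
[0.8782 0.1109 0.012 ]
shaft [(array([ 0.566 , -0.0335,  0.0398]), np.float64(0.004495357078836305)), (array([ 0.5632, -0.033 ,  0.0544]), np.float64(0.0039329851571597045))]
handle [(array([ 0.5784, -0.0983,  0.1092]), np.float64(0.002495474031232595)), (array([ 0.6569, -0.1062,  0.0004]), np.float64(0.1149350152655365))]
key_face [(array([0.7943, 0.0054, 0.0397]), np.float64(0.001513758036020901))]
guide_top [(array([ 0.6937, -0.0034,  0.0577]), np.float64(0.005452051720592327)), (array([ 0.6584, -0.0019,  0.0952]), np.float64(0.042553391545608554))]
cam_centre [(array([ 0.553 , -0.0204,  0.0479]), np.float64(0.006862549476115585))]
```

View pics/rect0.png

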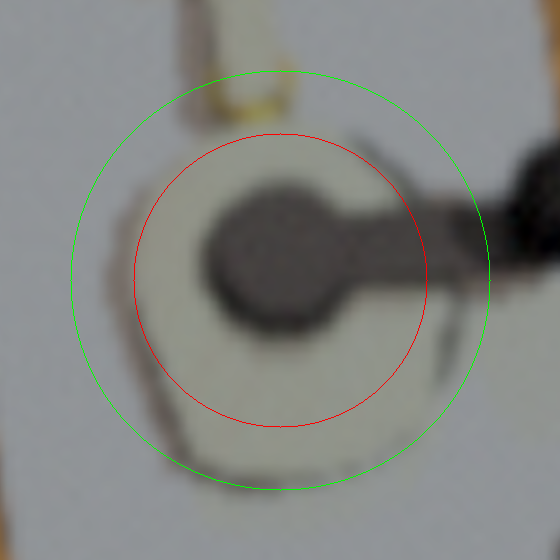

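```bash
cat >> h.py <<'E'
from scipy.spatial.transform import Rotation as R
def yang(s):
    y=R.from_quat(s['eef_rot']).as_matrix()[:,1]; return np.degrees(np.arctan2(y[1],y[0]))
def rows(targets):  # list of (xyz, yangle deg)
    s=get_state(); M=R.from_quat(s['eef_rot']).as_matrix(); a0=yang(s)
    for p,a in targets:
        d=M.T@(np.array(p)-s['tool_pos'])/.75
        t=-np.radians(a-a0)/2
        print([[round(float(v),4) for v in d],round(float(t),4)])
def st():
    s=get_state(); print(round(s['clock'],2),'pos',np.round(s['tool_pos'],4),'y',round(yang(s),1),'q',np.round(s['q'],2),'F',np.round(s['contact_force'],2),'open',round(s['opening']*88.1,1))
E
python3 - <<'E'
from h import *
st(); rows([((.577,-.099,.26),-45)])
E
```

```text
1.2 pos [0.2218 0.5844 0.2607] y 69.2 q [-1.17  0.69 -0.19  1.57  0.16  0.9  -0.22] F [ 0.94  0.06 -0.9 ] open 88.4
[[-0.7661, -0.6838, 0.0009], 0.9967]
```

Emit:
{"fn": "jog_arm", "kwargs": {"rows": [[[-0.766,-0.684,0],0.9967],[[-0.766,-0.684,0],0.9967],[[-0.766,-0.684,0],0.9967],[[-0.766,-0.684,0],0.9967],[[-0.766,-0.684,0],0.9967],[[-0.766,-0.684,0],0.9967],[[-0.766,-0.684,0],0.9967],[[-0.766,-0.684,0],0.9967],[[-0.766,-0.684,0],0.9967],[[-0.766,-0.684,0],0.9967],[[-0.766,-0.684,0],0.9967],[[-0.766,-0.684,0],0.9967],[[-0.766,-0.684,0],0.9967],[[-0.766,-0.684,0],0.9967],[[-0.766,-0.684,0],0.9967],[[-0.766,-0.684,0],0.9967],[[-0.766,-0.684,0],0.9967],[[-0.766,-0.684,0],0.9967],[[-0.766,-0.684,0],0.9967],[[-0.766,-0.684,0],0.9967]]}}

```text
clock: 2.87
tool_pos: [0.5784, -0.1059, 0.261]
eef_rot: [0.925, 0.379, 0.0, 0.003]
contact_force: [-0.2, -0.6, -0.8]
opening: 1.004
```

```bash
python3 - <<'E'
from h import *
st(); rows([((.577,-.099,.26),-45),((.577,-.099,.26),-145)])
E
```

```text
2.87 pos [ 0.5784 -0.1059  0.261 ] y -45.5 q [-0.07  0.65  0.3   1.7  -0.24  0.82 -0.46] F [-0.24 -0.63 -0.75] open 88.4
[[0.0051, -0.0079, 0.0013], -0.0039]
[[0.0051, -0.0079, 0.0013], 0.8687]
```

Emit:
{"fn": "jog_arm", "kwargs": {"rows": [[[0.005,-0.008,0],0.868],[[0.005,-0.008,0],0.868],[[0.005,-0.008,0],0.868],[[0.005,-0.008,0],0.868],[[0.005,-0.008,0],0.868],[[0.005,-0.008,0],0.868],[[0.005,-0.008,0],0.868],[[0.005,-0.008,0],0.868],[[0.005,-0.008,0],0.868],[[0.005,-0.008,0],0.868],[[0.005,-0.008,0],0.868],[[0.005,-0.008,0],0.868],[[0.005,-0.008,0],0.868],[[0.005,-0.008,0],0.868],[[0.005,-0.008,0],0.868],[[0.005,-0.008,0],0.868],[[0.005,-0.008,0],0.868]]}}

```text
clock: 4.28
tool_pos: [0.5752, -0.0915, 0.2606]
eef_rot: [0.89, -0.456, -0.0, -0.0]
contact_force: [1.2, 0.0, -0.3]
opening: 0.998
```

```bash
python3 - <<'E'
from h import *
st(); rows([((.577,-.099,.19),-145),((.577,-.099,.115),-145)])
snap('top','t1');snap('side','s1')
a=cv2.imread('pics/s1.png');cv2.imwrite('pics/s1z.png',cv2.resize(a[90:270,150:350],None,fx=3,fy=3,interpolation=cv2.INTER_CUBIC))
E
```

```text
4.28 pos [ 0.5752 -0.0915  0.2606] y -144.3 q [-0.35  0.77  0.81  1.73 -0.67  0.95 -1.79] F [ 1.17  0.03 -0.26] open 87.9
[[0.0096, 0.0039, 0.0942], 0.0065]
[[0.0097, 0.004, 0.1942], 0.0065]
```

View pics/s1z.png

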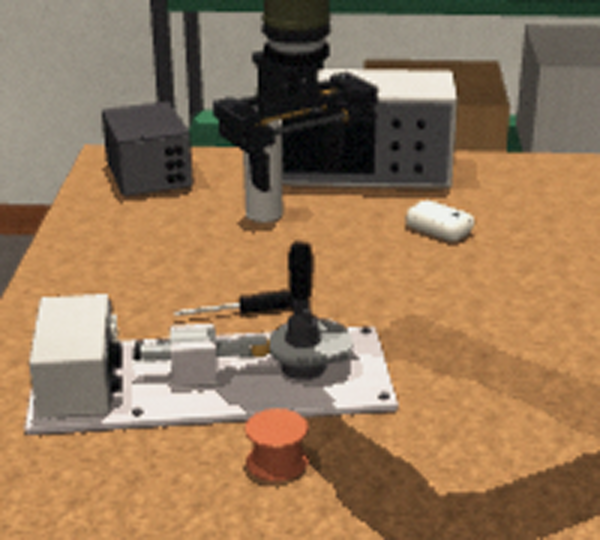

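Emit:
{"fn": "jog_arm", "kwargs": {"rows": [[[0.0096,0.004,0.03],0.0065],[[0.0096,0.004,0.06],0.0065],[[0.0096,0.004,0.09],0.0065],[[0.0096,0.004,0.115],0.0065],[[0.0096,0.004,0.135],0.0065],[[0.0096,0.004,0.155],0.0065],[[0.0096,0.004,0.175],0.0065],[[0.0096,0.004,0.194],0.0065],[[0.0096,0.004,0.194],0.0065],[[0.0096,0.004,0.194],0.0065]]}}

```text
clock: 5.22
tool_pos: [0.5767, -0.0998, 0.115]
eef_rot: [0.886, -0.463, -0.001, -0.0]
contact_force: [-0.4, 0.2, 0.5]
opening: 1.0
```

```bash
python3 - <<'E'
from h import *
st()
snap('top','t2');snap('side','s2')
a=cv2.imread('pics/s2.png')[110:270,150:310];b=cv2.imread('pics/t2.png')[80:240,200:360]
cv2.imwrite('pics/z2.png',cv2.resize(np.hstack([a,b]),None,fx=2.5,fy=2.5,interpolation=cv2.INTER_CUBIC))
E
```

```text
5.22 pos [ 0.5767 -0.0998  0.115 ] y -145.2 q [-0.24  0.94  0.62  1.82 -0.86  0.67 -1.64] F [-0.38  0.15  0.54] open 88.1
```

View pics/z2.png

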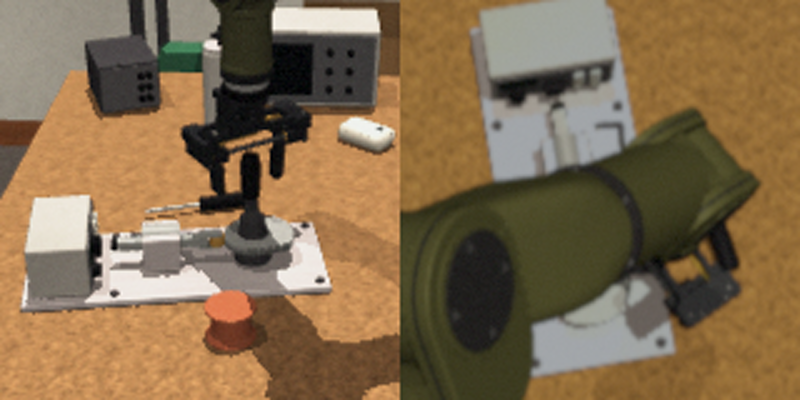

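Emit:
{"fn": "jog_arm", "kwargs": {"rows": [[[0,0,0],0],[[0,0,0],0],[[0,0,0],0],[[0,0,0],0],[[0,0,0],0],[[0,0,0],0],[[0,0,0],0],[[0,0,0],0],[[0,0,0],0],[[0,0,0],0],[[0,0,0],0],[[0,0,0],0]], "gripper": 20, "newtons": 4}}

```text
clock: 6.32
tool_pos: [0.5762, -0.1018, 0.1152]
eef_rot: [0.886, -0.464, 0.0, 0.001]
contact_force: [-2.5, -5.5, -0.4]
opening: 0.353
```

```bash
python3 - <<'E'
from h import *
st()
snap('side','s3')
a=cv2.imread('pics/s3.png')[110:270,150:310]
cv2.imwrite('pics/z3.png',cv2.resize(a,None,fx=3.5,fy=3.5,interpolation=cv2.INTER_CUBIC))
E
```

```text
6.32 pos [ 0.5762 -0.1018  0.1152] y -145.3 q [-0.24  0.95  0.62  1.82 -0.86  0.67 -1.64] F [-2.47 -5.54 -0.43] open 31.1
```

View pics/z3.png

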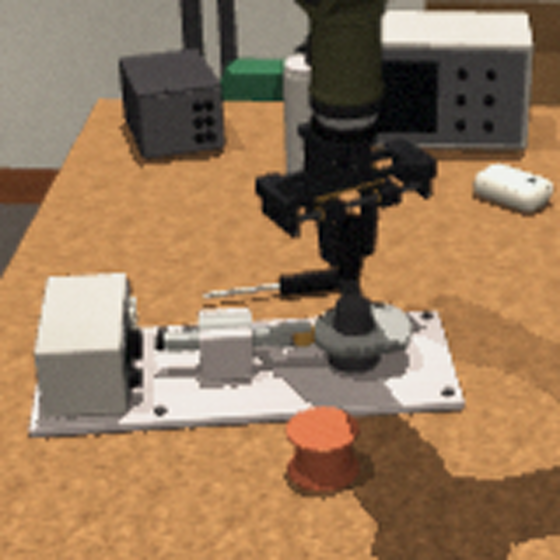

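```bash
cat >> h.py <<'E'
C=np.array([.564,-.027]); RAD=.0745
def pose(phi,off=None):
    f=np.radians(phi); a=-145+(phi+79)*.85
    return np.array([C[0]+RAD*np.cos(f),C[1]+RAD*np.sin(f),.115]),a
def arc(p0,a0,phis):
    # p0,a0 commanded pose (tool down)
    a=np.radians(a0); y=np.array([np.cos(a),np.sin(a),0]); z=np.array([0,0,-1.]); x=np.cross(y,z)
    M=np.stack([x,y,z],1); out=[]
    for f in phis:
        p,b=pose(f); d=M.T@(p-p0)/.75
        out.append([[round(float(v),3) for v in d],round(float(-np.radians(b-a0)/2),3)])
    print(out)
E
python3 - <<'E'
from h import *
print(pose(-79))
arc(np.array([.5767,-.0998,.115]),-145.2,np.arange(-76,-38,4))
E
```

```text
(array([ 0.57821527, -0.10013123,  0.115     ]), -145.0)
[[[0.003, -0.006, 0.0], -0.024], [[0.006, -0.013, 0.0], -0.054], [[0.007, -0.019, 0.0], -0.083], [[0.009, -0.026, 0.0], -0.113], [[0.01, -0.033, 0.0], -0.143], [[0.01, -0.04, 0.0], -0.172], [[0.01, -0.047, 0.0], -0.202], [[0.009, -0.054, 0.0], -0.232], [[0.008, -0.061, 0.0], -0.261], [[0.006, -0.068, 0.0], -0.291]]
```

Emit:
{"fn": "jog_arm", "kwargs": {"rows": [[[0,0,0],0],[[0,0,0],0],[[0.003,-0.006,0.0],-0.024],[[0.006,-0.013,0.0],-0.054],[[0.007,-0.019,0.0],-0.083],[[0.009,-0.026,0.0],-0.113],[[0.01,-0.033,0.0],-0.143],[[0.01,-0.04,0.0],-0.172],[[0.01,-0.047,0.0],-0.202],[[0.009,-0.054,0.0],-0.232],[[0.008,-0.061,0.0],-0.261],[[0.006,-0.068,0.0],-0.291],[[0.006,-0.068,0.0],-0.291],[[0.006,-0.068,0.0],-0.291]], "gripper": 36}}

```text
clock: 7.53
tool_pos: [0.6223, -0.0758, 0.1155]
eef_rot: [0.982, -0.19, 0.001, 0.001]
contact_force: [-0.1, -4.6, -0.2]
opening: 0.408
```

```bash
python3 - <<'E'
from h import *
st();print(pose(-40))
snap('side','s4');snap('top','t4')
a=cv2.imread('pics/s4.png')[110:270,150:310];b=cv2.imread('pics/t4.png')[80:240,200:360]
cv2.imwrite('pics/z4.png',cv2.resize(np.hstack([a,b]),None,fx=2.5,fy=2.5,interpolation=cv2.INTER_CUBIC))
E
```

```text
7.53 pos [ 0.6223 -0.0758  0.1155] y -111.9 q [-0.22  0.95  0.51  1.69 -0.68  0.68 -1.3 ] F [-0.13 -4.59 -0.23] open 36.0
(array([ 0.62107031, -0.07488768,  0.115     ]), -111.85)
```

View pics/z4.png

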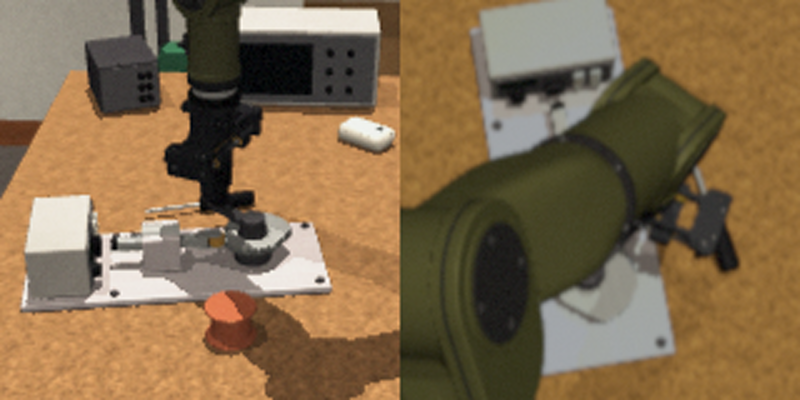

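```bash
python3 - <<'E'
from h import *
p,a=pose(-40);arc(p,a,np.arange(-36,1,4))
E
```

```text
[[[0.002, -0.007, 0.0], -0.03], [[0.003, -0.013, 0.0], -0.059], [[0.004, -0.02, 0.0], -0.089], [[0.005, -0.027, 0.0], -0.119], [[0.005, -0.034, 0.0], -0.148], [[0.004, -0.041, 0.0], -0.178], [[0.003, -0.048, 0.0], -0.208], [[0.002, -0.055, 0.0], -0.237], [[0.0, -0.061, 0.0], -0.267], [[-0.002, -0.068, 0.0], -0.297]]
```

Emit:
{"fn": "jog_arm", "kwargs": {"rows": [[[0.002,-0.007,0.0],-0.03],[[0.003,-0.013,0.0],-0.059],[[0.004,-0.02,0.0],-0.089],[[0.005,-0.027,0.0],-0.119],[[0.005,-0.034,0.0],-0.148],[[0.004,-0.041,0.0],-0.178],[[0.003,-0.048,0.0],-0.208],[[0.002,-0.055,0.0],-0.237],[[0.0,-0.061,0.0],-0.267],[[-0.002,-0.068,0.0],-0.297],[[-0.002,-0.068,0.0],-0.297],[[-0.002,-0.068,0.0],-0.297]]}}

```text
clock: 8.63
tool_pos: [0.6407, -0.0286, 0.1156]
eef_rot: [0.994, 0.106, 0.002, 0.002]
contact_force: [4.8, -7.1, -4.5]
opening: 0.49
```

```bash
cat >>h.py <<'E'
def look(n,phi,nxt=None):
    st();p,a=pose(phi);print('cmd',p,a)
    s=get_state();f=np.radians(phi);F=np.array(s['contact_force'])
    print('tang',F[:2]@[-np.sin(f),np.cos(f)],'rad',F[:2]@[np.cos(f),np.sin(f)])
    snap('side','s'+n);snap('top','t'+n)
    a_=cv2.imread('pics/s%s.png'%n)[110:270,150:310];b=cv2.imread('pics/t%s.png'%n)[80:240,200:360]
    cv2.imwrite('pics/z%s.png'%n,cv2.resize(np.hstack([a_,b]),None,fx=2.5,fy=2.5,interpolation=cv2.INTER_CUBIC))
    if nxt is not None: arc(p,a,nxt)
E
python3 - <<'E'
from h import *
look('5',0,np.arange(4,41,4))
E
```

```text
8.63 pos [ 0.6407 -0.0286  0.1156] y -77.9 q [-0.23  0.93  0.37  1.64 -0.49  0.66 -0.95] F [ 4.84 -7.08 -4.49] open 43.1
cmd [ 0.6385 -0.027   0.115 ] -77.85000000000001
tang -7.078053556076457 rad 4.844218033664195
[[[0.001, -0.007, 0.0], -0.03], [[0.002, -0.014, 0.0], -0.059], [[0.002, -0.021, 0.0], -0.089], [[0.002, -0.028, 0.0], -0.119], [[0.001, -0.034, 0.0], -0.148], [[0.0, -0.041, 0.0], -0.178], [[-0.002, -0.048, 0.0], -0.208], [[-0.004, -0.055, 0.0], -0.237], [[-0.006, -0.061, 0.0], -0.267], [[-0.009, -0.067, 0.0], -0.297]]
```

View pics/z5.png

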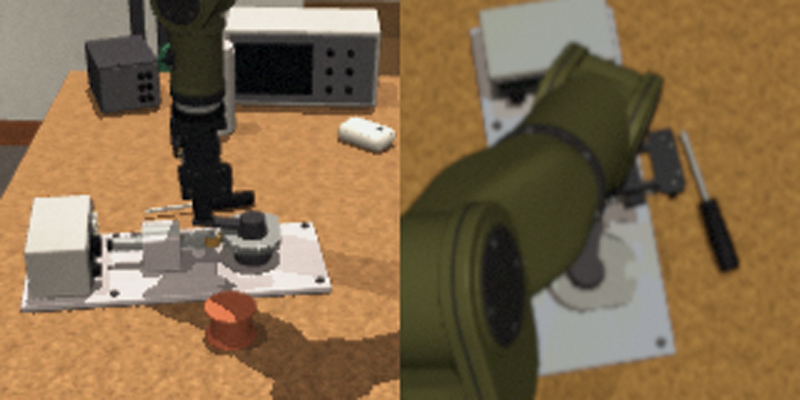

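Emit:
{"fn": "jog_arm", "kwargs": {"rows": [[[0,0,0],0],[[0,0,0],0],[[0,0,0],0],[[0,0,0],0]], "gripper": 36, "newtons": 30}}

```text
clock: 9.07
tool_pos: [0.6417, -0.0296, 0.1158]
eef_rot: [0.994, 0.105, 0.003, 0.003]
contact_force: [5.7, -8.6, -4.3]
opening: 0.406
```

```bash
python3 - <<'E'
from h import *
import h
p,a=pose(0)
h.C=np.array([.566,-.027])
st();arc(p,a,np.arange(3,31,3))
E
```

```text
9.07 pos [ 0.6417 -0.0296  0.1158] y -77.9 q [-0.23  0.93  0.38  1.64 -0.49  0.66 -0.95] F [ 5.65 -8.58 -4.35] open 35.8
[[[0.004, -0.005, 0.0], -0.022], [[0.004, -0.01, 0.0], -0.045], [[0.005, -0.015, 0.0], -0.067], [[0.005, -0.02, 0.0], -0.089], [[0.005, -0.025, 0.0], -0.111], [[0.004, -0.03, 0.0], -0.134], [[0.004, -0.036, 0.0], -0.156], [[0.003, -0.041, 0.0], -0.178], [[0.002, -0.046, 0.0], -0.2], [[0.0, -0.051, 0.0], -0.223]]
```

Emit:
{"fn": "jog_arm", "kwargs": {"rows": [[[0.004,-0.005,0.0],-0.022],[[0.004,-0.01,0.0],-0.045],[[0.005,-0.015,0.0],-0.067],[[0.005,-0.02,0.0],-0.089],[[0.005,-0.025,0.0],-0.111],[[0.004,-0.03,0.0],-0.134],[[0.004,-0.036,0.0],-0.156],[[0.004,-0.041,0.0],-0.178],[[0.002,-0.046,0.0],-0.2],[[0.0,-0.051,0.0],-0.223],[[0.0,-0.051,0.0],-0.223],[[0.0,-0.051,0.0],-0.223]]}}

```text
clock: 10.07
tool_pos: [0.6346, 0.0102, 0.116]
eef_rot: [0.946, 0.323, 0.004, 0.002]
contact_force: [8.6, -4.0, -4.3]
opening: 0.411
```

```bash
sed -i 's/^C=.*; RAD/C=np.array([.566,-.027]); RAD/' h.py; python3 - <<'E'
from h import *
look('6',30,np.arange(33,61,3))
E
```

```text
10.07 pos [0.6346 0.0102 0.116 ] y -52.3 q [-0.23  0.9   0.26  1.66 -0.36  0.61 -0.68] F [ 8.6  -4.01 -4.31] open 36.2
cmd [0.63051889 0.01025    0.115     ] -52.35000000000001
tang -7.7758535464869984 rad 5.442718932651268
[[[0.001, -0.005, 0.0], -0.022], [[0.001, -0.01, 0.0], -0.045], [[0.001, -0.016, 0.0], -0.067], [[0.001, -0.021, 0.0], -0.089], [[0.0, -0.026, 0.0], -0.111], [[-0.001, -0.031, 0.0], -0.134], [[-0.002, -0.036, 0.0], -0.156], [[-0.003, -0.041, 0.0], -0.178], [[-0.005, -0.046, 0.0], -0.2], [[-0.007, -0.051, 0.0], -0.223]]
```

View pics/z6.png

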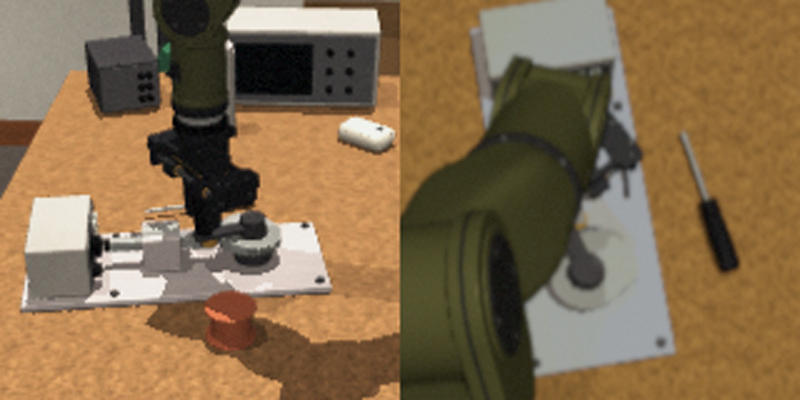

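```bash
python3 - <<'E'
from h import *
import h
p,a=pose(30); h.RAD=.0765
arc(p,a,np.arange(33,61,3))
E
sed -i 's/RAD=.0745/RAD=.0765/' h.py
```

```text
[[[0.003, -0.005, 0.0], -0.022], [[0.004, -0.01, 0.0], -0.045], [[0.004, -0.016, 0.0], -0.067], [[0.003, -0.021, 0.0], -0.089], [[0.003, -0.026, 0.0], -0.111], [[0.002, -0.032, 0.0], -0.134], [[0.001, -0.037, 0.0], -0.156], [[-0.001, -0.042, 0.0], -0.178], [[-0.002, -0.047, 0.0], -0.2], [[-0.004, -0.052, 0.0], -0.223]]
```

Emit:
{"fn": "jog_arm", "kwargs": {"rows": [[[0.003,-0.005,0.0],-0.022],[[0.004,-0.01,0.0],-0.045],[[0.004,-0.016,0.0],-0.067],[[0.003,-0.021,0.0],-0.089],[[0.003,-0.026,0.0],-0.111],[[0.002,-0.032,0.0],-0.134],[[0.001,-0.037,0.0],-0.156],[[-0.001,-0.042,0.0],-0.178],[[-0.002,-0.047,0.0],-0.2],[[-0.004,-0.052,0.0],-0.223],[[-0.004,-0.052,0.0],-0.223],[[-0.004,-0.052,0.0],-0.223]]}}

```text
clock: 11.17
tool_pos: [0.609, 0.0403, 0.116]
eef_rot: [0.851, 0.525, 0.004, 0.002]
contact_force: [9.5, -2.1, -6.1]
opening: 0.411
```

```bash
python3 - <<'E'
from h import *
look('7',60,np.arange(63,76,3))
E
```

```text
11.17 pos [0.609  0.0403 0.116 ] y -26.7 q [-0.22  0.87  0.14  1.74 -0.21  0.54 -0.42] F [ 9.48 -2.06 -6.06] open 36.2
cmd [0.60425    0.03925094 0.115     ] -26.85000000000001
tang -9.242141920595941 rad 2.957795153583118
[[[0.0, -0.005, 0.0], -0.022], [[0.0, -0.011, 0.0], -0.045], [[-0.0, -0.016, 0.0], -0.067], [[-0.001, -0.021, 0.0], -0.089], [[-0.002, -0.027, 0.0], -0.111]]
```

View pics/z7.png

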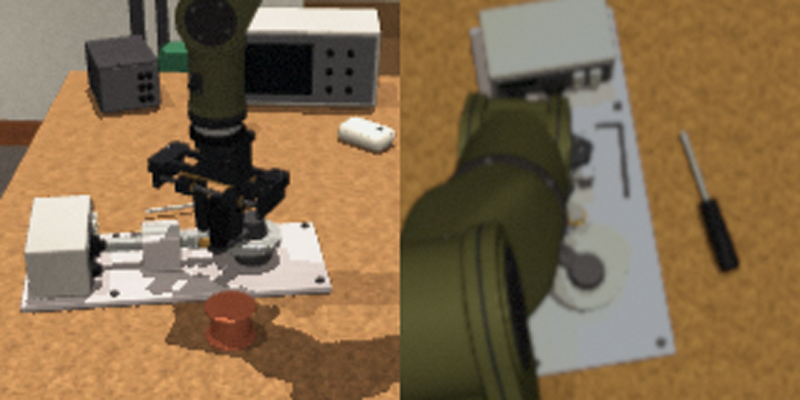

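Emit:
{"fn": "jog_arm", "kwargs": {"rows": [[[0.0,-0.005,0.0],-0.022],[[0.0,-0.011,0.0],-0.045],[[0.0,-0.016,0.0],-0.067],[[-0.001,-0.021,0.0],-0.089],[[-0.002,-0.027,0.0],-0.111],[[-0.002,-0.027,0.0],-0.111]]}}

```text
clock: 11.77
tool_pos: [0.5885, 0.0508, 0.116]
eef_rot: [0.787, 0.617, 0.003, 0.0]
contact_force: [5.0, 2.1, -1.8]
opening: 0.411
```

```bash
python3 - <<'E'
from h import *
look('8',75,np.arange(77,86,2))
E
```

```text
11.77 pos [0.5885 0.0508 0.116 ] y -13.8 q [-0.21  0.85  0.08  1.8  -0.13  0.5  -0.28] F [ 4.95  2.08 -1.79] open 36.2
cmd [0.58579966 0.04689333 0.115     ] -14.099999999999994
tang -4.244750338916349 rad 3.2945078898592253
[[[-0.0, -0.004, 0.0], -0.015], [[-0.0, -0.007, 0.0], -0.03], [[-0.0, -0.011, 0.0], -0.045], [[-0.001, -0.014, 0.0], -0.059], [[-0.001, -0.018, 0.0], -0.074]]
```

Emit:
{"fn": "jog_arm", "kwargs": {"rows": [[[0,-0.004,0.0],-0.015],[[0,-0.007,0.0],-0.03],[[0,-0.011,0.0],-0.045],[[-0.001,-0.014,0.0],-0.059],[[-0.001,-0.018,0.0],-0.074],[[-0.001,-0.018,0.0],-0.074]]}}

```text
clock: 12.37
tool_pos: [0.5742, 0.0527, 0.116]
eef_rot: [0.739, 0.673, 0.002, 0.0]
contact_force: [4.3, 2.2, 0.1]
opening: 0.407
```

```bash
python3 - <<'E'
from h import *
look('9',85,np.arange(87,102,2))
E
```

```text
12.37 pos [0.5742 0.0527 0.116 ] y -5.4 q [-0.2   0.83  0.04  1.84 -0.08  0.47 -0.19] F [4.26 2.17 0.09] open 35.9
cmd [0.57266741 0.04920889 0.115     ] -5.599999999999994
tang -4.053156546224773 rad 2.5361564486019526
[[[-0.0, -0.004, 0.0], -0.015], [[-0.0, -0.007, 0.0], -0.03], [[-0.001, -0.011, 0.0], -0.045], [[-0.001, -0.014, 0.0], -0.059], [[-0.002, -0.018, 0.0], -0.074], [[-0.002, -0.021, 0.0], -0.089], [[-0.003, -0.025, 0.0], -0.104], [[-0.004, -0.028, 0.0], -0.119]]
```

View pics/z9.png

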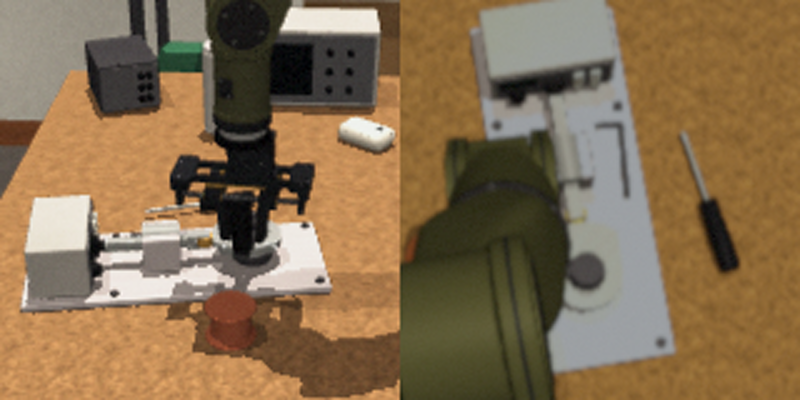

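Emit:
{"fn": "jog_arm", "kwargs": {"rows": [[[0,-0.004,0.0],-0.015],[[0,-0.007,0.0],-0.03],[[-0.001,-0.011,0.0],-0.045],[[-0.001,-0.014,0.0],-0.059],[[-0.002,-0.018,0.0],-0.074],[[-0.002,-0.021,0.0],-0.089],[[-0.002,-0.021,0.0],-0.089],[[-0.002,-0.021,0.0],-0.089]]}}

```text
clock: 13.13
tool_pos: [0.5572, 0.0508, 0.1154]
eef_rot: [0.678, 0.735, 0.001, -0.0]
contact_force: [3.6, 2.3, 1.0]
opening: 0.412
```

```bash
python3 - <<'E'
from h import *
look('10',97)
E
```

```text
13.13 pos [0.5572 0.0508 0.1154] y 4.6 q [-0.17  0.82  0.    1.89 -0.01  0.44 -0.09] F [3.58 2.35 0.96] open 36.3
cmd [0.556677   0.04892978 0.115     ] 4.599999999999994
tang -3.8431141674836136 rad 1.8909610686372482
```

Emit:
{"fn": "jog_arm", "kwargs": {"rows": [[[0,0,0],0],[[0,0,0],0],[[0,0,0],0],[[0,0,0],0],[[0,0,0],0],[[0,0,0],0],[[0,0,0],0],[[0,0,0],0]], "gripper": 80}}

```text
clock: 13.9
tool_pos: [0.5568, 0.0501, 0.1152]
eef_rot: [0.678, 0.735, -0.0, -0.0]
contact_force: [0.6, 1.6, -0.2]
opening: 0.904
```

```bash
python3 - <<'E'
from h import *
look('11',97)
E
```

```text
13.9 pos [0.5568 0.0501 0.1152] y 4.7 q [-0.17  0.82  0.    1.89 -0.01  0.44 -0.09] F [ 0.59  1.58 -0.24] open 79.7
cmd [0.556677   0.04892978 0.115     ] 4.599999999999994
tang -0.7739159445052404 rad 1.4921248750096872
```

View pics/z11.png

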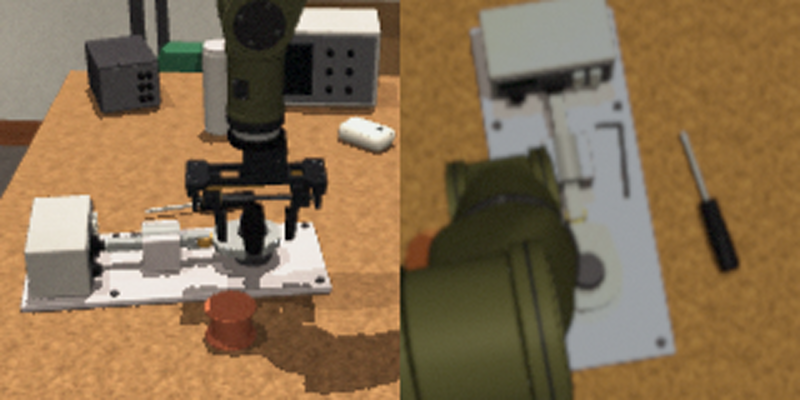

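Emit:
{"fn": "jog_arm", "kwargs": {"rows": [[[0,0,-0.03],0],[[0,0,-0.07],0],[[0,0,-0.11],0],[[0,0,-0.15],0],[[0,0,-0.19],0],[[0,0,-0.23],0],[[0.05,-0.03,-0.25],0],[[0.1,-0.06,-0.25],0],[[0.15,-0.09,-0.25],0],[[0.2,-0.12,-0.25],0],[[0.25,-0.14,-0.25],0],[[0.3,-0.16,-0.25],0],[[0.35,-0.18,-0.25],0],[[0.4,-0.2,-0.25],0],[[0.45,-0.2,-0.25],0],[[0.5,-0.2,-0.25],0],[[0.5,-0.2,-0.25],0],[[0.5,-0.2,-0.25],0]]}}

```text
clock: 15.5
tool_pos: [0.3755, 0.4139, 0.3023]
eef_rot: [0.676, 0.737, 0.0, -0.0]
contact_force: [1.3, -0.7, -0.8]
opening: 0.908
```

```bash
python3 - <<'E'
from h import *
look('12',97)
a=mark_of('handle','top')[:1];b=mark_of('shaft','top')[:1];print(a,b,atz('top',a[0]['pixel'],.11),atz('top',b[0]['pixel'],.072))
im=cv2.imread('pics/t12.png')
cx,cy=.566,-.026
N=560;src=[];dst=[]
for X,Y in((.08,.08),(.08,-.08),(-.08,.08),(-.08,-.08)):
    rr,cc=proj('top',(cx+X,cy+Y,.047)); src.append((cc,rr)); dst.append((N/2-Y*3500,N/2-X*3500))
w=cv2.warpPerspective(im,cv2.getPerspectiveTransform(np.float32(src),np.float32(dst)),(N,N),flags=cv2.INTER_CUBIC)
cv2.circle(w,(N//2,N//2),147,(0,0,255),1);cv2.circle(w,(N//2,N//2),210,(0,255,0),1)
cv2.imwrite('pics/rect12.png',w)
E
```

```text
15.5 pos [0.3755 0.4139 0.3023] y 4.9 q [-0.93  0.55  0.03  1.72 -0.02  0.87 -0.81] F [ 1.32 -0.68 -0.82] open 80.0
cmd [0.556677   0.04892978 0.115     ] 4.599999999999994
tang -1.2284857239042763 rad -0.8350230962887388
[{'pixel': [185.6, 247.0], 'p': 0.6}] [{'pixel': [189.0, 274.0], 'p': 0.91}] [0.56405914 0.05017167 0.11      ] [ 0.56049934 -0.02526924  0.072     ]
```

View pics/z12.png

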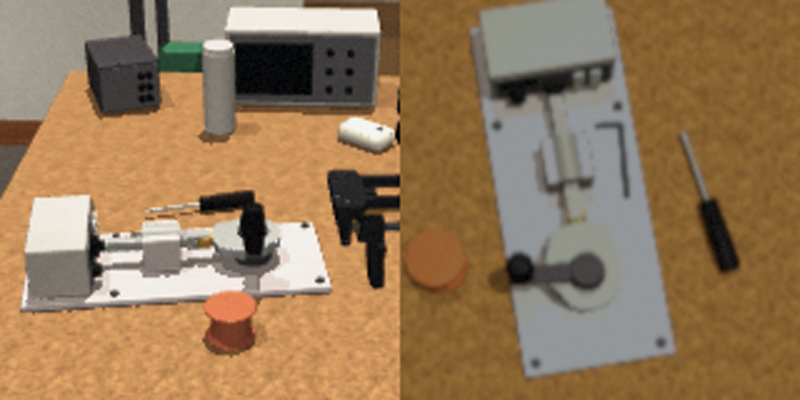

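View pics/rect12.png

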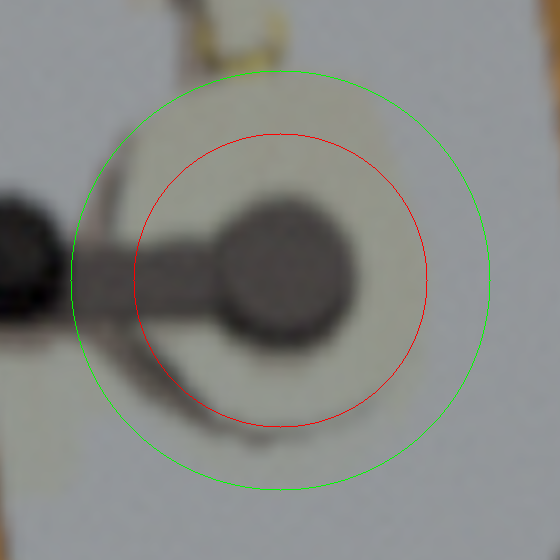

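Emit:
{"fn": "jog_arm", "kwargs": {"rows": [[[0,0,0],0],[[0,0,0],0],[[0,0,0],0],[[0,0,0],0],[[0,0,0],0],[[0,0,0],0],[[0,0,0],0],[[0,0,0],0],[[0,0,0],0],[[0,0,0],0],[[0,0,0],0],[[0,0,0],0]]}}

```text
clock: 16.7
tool_pos: [0.3768, 0.4117, 0.3027]
eef_rot: [0.678, 0.735, 0.0, -0.0]
contact_force: [0.1, 0.2, -0.7]
opening: 0.91
```

```bash
python3 - <<'E'
from h import *
a=cv2.imread('pics/t12.png').astype(int); snap('top','t13'); b=cv2.imread('pics/t13.png').astype(int)
d=abs(a-b)[80:240,200:360]; print('diff',d.max(),d.mean()); print(mark_of('handle','top')[0])
t0=cv2.imread('pics/t0.png').astype(int); m=abs(b-t0).sum(2)>90
for t in('hex_key','wire_reel','screwdriver','parts_tray','spray_can','mug','mouse'): 
    print(t,(mark_of(t,'top') or [None])[0])
print(max(abs(get_state()['qd'])))
print(workorder.finish_job())
E
```

```text
diff 18 1.1228385416666666
{'pixel': [188.0, 244.8], 'p': 0.68}
hex_key {'pixel': [142.9, 288.1], 'p': 0.56}
wire_reel {'pixel': [186.1, 216.4], 'p': 0.64}
screwdriver {'pixel': [160.3, 322.1], 'p': 0.86}
parts_tray {'pixel': [211.9, 110.9], 'p': 0.77}
spray_can {'pixel': [161.3, 426.3], 'p': 0.76}
mug {'pixel': [176.5, 115.5], 'p': 0.94}
mouse {'pixel': [253.3, 413.0], 'p': 0.79}
0.0017883883853672083
the job is handed in; nothing more can be done
None
```

I turned the crank about 170° anticlockwise with the jaws loosely round its handle, left the follower on the cam's high dwell, and handed the job in at about 17 s of 72 s. The key's travel itself I could only judge from pictures and force; nothing reads it directly.

- **Force at the handle:** it rose to about 9 N on the climb, then fell to about 4 N on the dwell. That is above the 2 N quoted for the dwell, perhaps friction against the jaws. I went about 20–25° further before letting go.
- **Follower position:** the last top picture shows the follower tip at the 60 mm radius, with about 30° of dwell left before the drop.
- **Crank at rest:** two pictures more than a second apart, with the arm clear, differ only by noise, so the crank stayed put. The handle detector's two marks differed by about 2–3 pixels, which I take as detector scatter.
- **Other things on the bench:** nothing looked moved. I had no start marks for the networks to compare against, so this rests on comparing the pictures by eye.
- **Grip:** partway up the rise the handle forced the fingers from 36 to 43 mm open at 4 N grip. I raised the grip to 30 N and they held at 36 mm from there.
- **Shaft position:** my estimates disagreed by up to about 1 cm, so I adjusted the arc's centre and radius on the way.

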